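# Weigh the nut pail on the spring scale

## Robot

A 6-joint arm with a two-finger parallel gripper is mounted at the origin on a cart in front of the work surface, level with it; the furniture and walls round the work are solid. World frame = base frame: x ahead of the robot, y to its left, z up, the work surface at z = 0. Lengths are in m, angles in rad, forces in N, time in s.
With the tool pointing down it reaches from about 0.325 to 0.775 m from the base axis. Payload 9.3 kg.
Tool frame: the origin (TCP) lies at the very end of the fingers, on their centre line; the grasp point (between the pads) lies r.tcp_to_grasp behind it (r.tcp_to_grasp is the distance from the TCP to the grasp point, in m); z points along the fingers, y is the line along which they close (so a half turn about z gives the same grasp; the last joint's range is limited). The gripper opens to 85 mm and grips with 20 to 120 N. Pads are 22 mm wide; open, the fingers measure 114 mm over their backs; the gripper's body (76 mm by 85 mm) begins 54 mm behind the grasp point. The pads swing forward as they close: fully open they stand 13 mm farther back than shut.
Start: joints at [-1.457, 0.259, 0.021, 1.334, 0, 1.418], TCP at [0.145, -0.531, 0.231] pointing down, gripper open.
Joint ranges: [-3.04, 3.04], [-0.91, 1.82], [-1.04, 1.36], [-1.92, 1.95], [-1.52, 1.45], [-3.14, 3.14]. Speed limits (rad/s): [2.22, 2.22, 2.79, 3.14, 3.14, 3.14].

## Interface

Orientations are given as a rotation vector (axis times angle).
In Python, from station import monitor, capture, camera_params, r, spotter gives the robot as it stands.
- The arm moves only by the tool carry_out, never from a script. Its argument "deltas" is a list of rows, each an object with "fingers": the opening, from 0 (shut) to 1 (fully open); "linear": the shift along the tool's x, y, z in mm, a list of three; "twist": the turn, a rotation vector about the tool's x, y, z in rad, a list of three. A call has 1 to 12 rows; each row shifts and turns the commanded pose from where the row before left it, along the tool's axes as they then stand; what a row does not reach is not made up. A row lasts 1/10 s, in which the tool goes at most 50 mm and 8.59 degrees, less where a joint would pass 70% of its speed; a pose out of reach is approached as far as the arm can. A call with a gripper value outside its range is refused whole. The fingers move at their own pace and stop on an object; "grip_force" is the grip in N (left out, the last holds). Time passes only in rows, so rows that do not move let the fingers close. It gives the time, the measured TCP pose, the force, the opening and the grip force at its end, in the units of the state.
- monitor.sense(): the state, without advancing time (a new reading comes with each control period).
- capture(name): name is "scene" or "top"; returns (picture, depth): 384x512x3 uint8, red, green, blue; 384x512 float32, m along the optical axis (not along the pixel's ray), 0 where there is no reading.
- camera_params(name): a dict with "fx", "fy", "cx", "cy" (pixels), "xyz" and "attitude" of the camera in the world. Camera axes: x right, y down, z forward; pixel columns grow to the right and rows downward; lengths in m; the calibration is good to about 2 mm. A picture is of the moment at which its call begins. camera_params takes no time and is no camera call.
- r.job_done(): hands the job in; it is judged then, once.
Trained networks look in the newest picture that a camera, given by its name, has taken for a name from the list of things; names that differ only in an ending like _2 or _b are one class to them, and where a whole thing is asked for, a point or a joint stands for the part that bears it (a point fixed in the world has none). Each returns a list of dicts, best first, with "conf" (0 to 1); they miss things now and then, are a little off and sometimes report something else, mostly with a low value. They report only what shows in the picture. A call takes as long as a camera call.
- spotter.silhouettes(camera, thing): "mask" (384x512 bool, what is visible of it).
- spotter.pinpoint(camera, thing): "at" ([x, y, z] in m, in world coordinates, good to about 4 mm: a listed point, or the origin of a listed thing).
The state is a dict: "clock": time; "qpos": joint angles; "qd": joint speeds; "tau": joint torques, N m; "tool_pos": TCP position; "tcp_rot": TCP orientation; "contact_force": force on the tool from outside, world axes, zero at the start; "moment": the same for the moment, N m; "opening": finger opening in m; "gripper_force": force on a finger pad.
Only numpy, scipy, OpenCV 4.12 (cv2) and the standard library are available. Lean on these libraries where they do the work, as an engineer would, in place of code of your own. Each camera call takes 0.05 s, during which the arm holds its last target. There are 200 camera calls.

## Task

Weigh the small pail of nuts: swing its folded-down wire bail up until it stands upright, with the pail still standing on the bench, then lift the pail by the bail's red grip without tipping it and hang it on the two-pronged hook of the spring scale, the bail's wire lying in the seats of both prongs. Let the hook down gently until the scale carries the whole weight before you let go, so that it neither jerks nor drops; leave the pail hanging still and free with every nut in it, and do not disturb the grease tin, the caliper, the wood block or the standing bolt.

Things in the scene. Friction and masses are not known exactly. Their poses are not given: they have to be found in the camera images.
- pail: Loose galvanised pail, 0.15 to 0.6 kg empty, 115 mm across the rim, 86 mm across the foot, 86 mm high. Origin at the centre of its underside, z up. Bail ears 60 mm either side along its y axis, 72 mm up. The bail lies folded over its -x side, 2.5 mm outside the rim: no finger fits between grip and rim, but the tapering wall leaves room below.
- bail (a joint): Angle of the pail's wire bail about the line through the ears (parallel to pail y), rad: 0 = folded right down on the pail's -x side, 10 degrees below level; 1.745 = upright; 3.49 = folded down on the +x side. Stiff enough (about 0.04 N m) to stay where it is left.
- bail_grip (a point): Middle of the bail's red plastic grip (11 mm thick, 36 mm long, along the bail's y axis), 66 mm from the hinge line. Its frame is the bail's: z from the hinge line to the grip, y along the grip. The bare wire (4.4 mm thick) runs straight on for 20 mm at either end of the grip, in line with its axis, before it bends down to the ears.
- scale: Fixed bench spring scale: grey base plate (176 x 130 mm, top 15 mm above the bench) under an aluminium column 40 x 50 mm, 285 mm high. Origin on the bench under the column's centre; the hook points along the scale's -x axis, towards the robot; the base plate lies from x = -135 to +41 mm.
- scale_hook (a joint): How far the sprung hook carriage has sunk, m: 0 = unloaded, at most 0.090. The spring gives 100 N per m (about 98 mm per kg) with little damping, so the depth at which the pail comes to hang (25 to 80 mm) depends on its weight, which is not known beforehand.
- hook_seat (a point): Midway between the prongs, where the bail wire's axis lies when seated; 115 mm in front (-x) of the scale's origin, 245 mm up when unloaded; moves with the carriage, axes as the scale's. Prongs: 6 mm rods along x, 27 mm either side along y; upturned ends 17 mm in front and 17 mm higher, behind it 6 mm higher. Between them it is open back to a crossbar 72 mm behind.
- nut_1: Loose hexagon nut in the pail, 18 x 20 x 10 mm; origin at the centre of its underside.
- nut_2: The second, like nut_1.
- nut_3: The third, like nut_1.
- nut_4: The fourth, like nut_1.
- grease_tin: Bystander: round grease tin, 70 mm across, 42 mm high; origin under its centre.
- caliper: Bystander: steel slide caliper lying flat, 218 mm long (its y), 74 mm wide, 9 mm thick; origin under its centre.
- wood_block: Bystander: oak packing block, 44 x 85 x 38 mm; origin under its centre.
- bolt: Bystander: bolt standing on its head, 22 mm across, 48 mm high; origin under its head.

How it is judged:
On the way, in this order (a step that is already met when the one before it is completed fails the run):
1. the bail stands upright (within 20 degrees) while the pail still stands on the bench (value of joint bail between 1.4 and 2.09 rad and height (world z) of pail below 0.006 m and angle between pail's own z axis and vertical below 0.12 rad), for 0.2 s.
2. the pail hangs from the bail clear of the bench (height (world z) of pail above 0.03 m and angle between bail_grip's own z axis and vertical below 0.45 rad), for 0.2 s.
At the end, for the whole second after the job is handed in: The pail hangs still by its bail in both hook seats (grip within 11 mm of the seat point, 0.2 rad of its line), bail within 0.3 and pail within 0.26 rad of upright, hook sunk over 20 mm and at rest, pail over 19 mm above the bench and slower than 50 mm/s, all four nuts in it (distance between bail_grip and hook_seat below 0.011 m and angle between the y axis of bail_grip and the y axis of hook_seat, either way round below 0.2 rad and value of joint scale_hook above 0.02 m and velocity of joint scale_hook between -0.02 and 0.02 m/s and angle between pail's own z axis and vertical below 0.26 rad and angle between bail_grip's own z axis and vertical below 0.3 rad and height (world z) of pail above 0.019 m and linear speed of pail below 0.05 m/s and distance between each of nut_1, nut_2, nut_3, nut_4 and pail below 0.065 m); the robot touches nothing.
It fails at once if the scale's hook is jerked or dropped (moves faster than 0.1 m/s) (velocity of joint scale_hook above 0.1 m/s or velocity of joint scale_hook below -0.1 m/s).
It fails at once if the pail is tipped by more than 0.6 rad (angle between pail's own z axis and vertical above 0.6 rad).
It fails at once if the grease tin, the caliper, the wood block or the bolt is moved by more than 20 mm, or the bolt knocked over (distance of any of grease_tin, caliper, wood_block, bolt from where it was at the start of the episode above 0.02 m or angle between bolt's own z axis and vertical above 0.4 rad).
It also fails if it takes over 64 s, if anything falls off the work surface, if the arm or the gripper's body presses on something with over 40 N, if the wrist force passes 120 N, or if a joint passes its speed limit or range.

## Working session

There is one attempt and no reset: what is moved stays moved. The work goes in short steps, Python scripts to look and compute and a tool call to move; the robot and the scene stay as the last step left them, time stands still between calls to the robot, and variables do not carry over. Pictures are saved under pics/ and viewed, at most 10 in all, crops included, and the job is handed in when it is done.

Besides the shell and the picture viewer there is one more tool, called after ">>>" by a JSON object that holds its "fn" and its "kwargs", one argument or row to a line. carry_out: Moves the arm, as the interface text tells. Its arguments: {"type":"object","properties":{"deltas":{"type":"array"},"grip_force":{"type":"number"}},"required":["deltas"]}

```bash
mkdir -p pics; cat > h.py <<'E'
import numpy as np,cv2
from scipy.spatial.transform import Rotation as R
from station import monitor,capture,camera_params,r,spotter
def cloud(cam,d):
    p=camera_params(cam);v,u=np.mgrid[:384,:512]
    P=np.stack([(u-p['cx'])/p['fx']*d,(v-p['cy'])/p['fy']*d,d],-1)
    a=np.array(p['attitude']);M=R.from_rotvec(a).as_matrix() if a.size==3 else a.reshape(3,3)
    return P@M.T+np.array(p['xyz'])
def st():
    s=monitor.sense();print('t',s['clock'],'tcp',np.round(s['tool_pos'],4),'rot',np.round(R.from_rotvec(s['tcp_rot']).as_matrix(),3).tolist(),'F',np.round(s['contact_force'],2),'M',np.round(s['moment'],2),'op',round(s['opening'],4),'q',np.round(s['qpos'],3));return s
E
python3 - <<'E'
from h import *
st();print(r.tcp_to_grasp,camera_params('scene'),camera_params('top'))
ims=[]
for c in('scene','top'):
    im,d=capture(c);ims.append(im)
    for t in['pail','bail_grip','hook_seat','scale','grease_tin','caliper','wood_block','bolt']:
        print(c,t,[(np.round(x['at'],4).tolist(),round(x['conf'],2)) for x in spotter.pinpoint(c,t)[:2]])
    P=cloud(c,d);np.save(c+'.npy',P)
    m=spotter.silhouettes(c,'bail_grip')
    for x in m[:1]: Q=P[x['mask']];print('mask',x['conf'],len(Q),Q.min(0),Q.max(0),np.median(Q,0))
    cv2.imwrite(f'pics/{c}0.png',im[:,:,::-1])
E
```

```text
t 0.0 tcp [ 0.145  -0.5303  0.2307] rot [[0.965, 0.264, -0.0], [0.264, -0.965, 0.001], [0.0, -0.001, -1.0]] F [-0.1  -0.15 -0.25] M [-0.03 -0.01 -0.03] op 0.0851 q [-1.457  0.259  0.021  1.334 -0.     1.418]
0.0187 {'fx': 427.6767189578431, 'fy': 427.6767189578431, 'cx': 259.2202967834018, 'cy': 189.70829335672227, 'xyz': array([ 1.01393367, -0.0456178 ,  1.08329322]), 'attitude': array([-2.02407929, -1.8362193 ,  0.45118957])} {'fx': 414.1493587845268, 'fy': 414.1493587845268, 'cx': 259.4819838759386, 'cy': 193.61502916232283, 'xyz': array([0.35680549, 0.03027761, 1.35144848]), 'attitude': array([-2.15489  ,  2.1270341, -0.1616302])}
scene pail [([0.5682, 0.1226, -0.0002], 0.78)]
scene bail_grip [([0.5071, 0.1031, 0.0684], 0.69)]
scene hook_seat [([0.535, -0.2063, 0.2471], 0.61)]
scene scale [([0.6416, -0.1866, 0.0021], 0.64), ([0.5296, -0.2078, 0.2447], 0.46)]
scene grease_tin [([0.4261, 0.3008, -0.0005], 0.9), ([0.6449, -0.1856, -0.0006], 0.56)]
scene caliper [([0.3983, -0.1813, -0.0011], 0.67)]
scene wood_block [([0.7055, 0.0344, -0.0044], 0.74)]
scene bolt [([0.5612, 0.1036, 0.0005], 0.71), ([0.3705, -0.0272, 0.0034], 0.55)]
mask 0.56 53 [ 0.45974887  0.08171522 -0.00181824] [0.51659579 0.12784437 0.08652265] [0.50408455 0.10082979 0.07230497]
top pail [([0.5666, 0.1216, -0.0024], 0.89)]
top bail_grip [([0.5046, 0.098, 0.0729], 0.63)]
top hook_seat [([0.5338, -0.2091, 0.2461], 0.49)]
top scale [([0.6473, -0.1894, -0.0017], 0.89)]
top grease_tin [([0.4243, 0.2971, -0.002], 0.76), ([0.7112, 0.0398, -0.0023], 0.51)]
top caliper [([0.3934, -0.1868, 0.0024], 0.88)]
top wood_block [([0.7078, 0.036, 0.001], 0.67)]
top bolt [([0.3664, -0.0267, -0.002], 0.58)]
```

```bash
python3 - <<'E'
import cv2,numpy as np
a=cv2.imread('pics/scene0.png');b=cv2.imread('pics/top0.png')
cv2.imwrite('pics/a.png',cv2.resize(a,(800,600)));cv2.imwrite('pics/b.png',cv2.resize(b[100:350,100:420],None,fx=2.4,fy=2.4,interpolation=cv2.INTER_CUBIC))
# red grip
for c,im in(('scene',a),('top',b)):
    P=np.load(c+'.npy').reshape(384,512,3);i=im.astype(int)
    m=(i[...,2]>i[...,1]+60)&(i[...,2]>i[...,0]+60)&(np.abs(P[...,0]-.505)<.05)&(np.abs(P[...,1]-.1)<.06)&(P[...,2]>.05)
    Q=P[m];print(c,len(Q),Q.mean(0),Q.min(0),Q.max(0));u,s,v=np.linalg.svd(Q-Q.mean(0),full_matrices=False);print(v[0])
    # rim: points z .08-.09 near pail
    rm=(np.hypot(P[...,0]-.567,P[...,1]-.122)<.075)&(P[...,2]>.078)&(P[...,2]<.095);Q=P[rm]
    print('rim',cv2.minEnclosingCircle(Q[:,:2].astype(np.float32)),cv2.fitEllipse(Q[:,:2].astype(np.float32)))
E
```

```text
scene 41 [0.50712117 0.09660524 0.07241032] [0.49736023 0.08171522 0.06567982] [0.51659579 0.11545124 0.07633653]
[ 0.42749379 -0.90338228 -0.03390444]
rim ((0.5675995945930481, 0.12285153567790985), 0.05868440866470337) ((0.5680686235427856, 0.12312321364879608), (0.10898604989051819, 0.10965000092983246), 175.09349060058594)
top 39 [0.50671932 0.09826937 0.07480984] [0.49717977 0.0818345  0.06712103] [0.51721565 0.11537442 0.08169459]
[-0.41347335  0.909971    0.03150507]
rim ((0.561423122882843, 0.12445767223834991), 0.0655197948217392) ((0.5665076971054077, 0.12333861738443375), (0.10895024240016937, 0.11286123096942902), 112.1175537109375)
```

View pics/a.png

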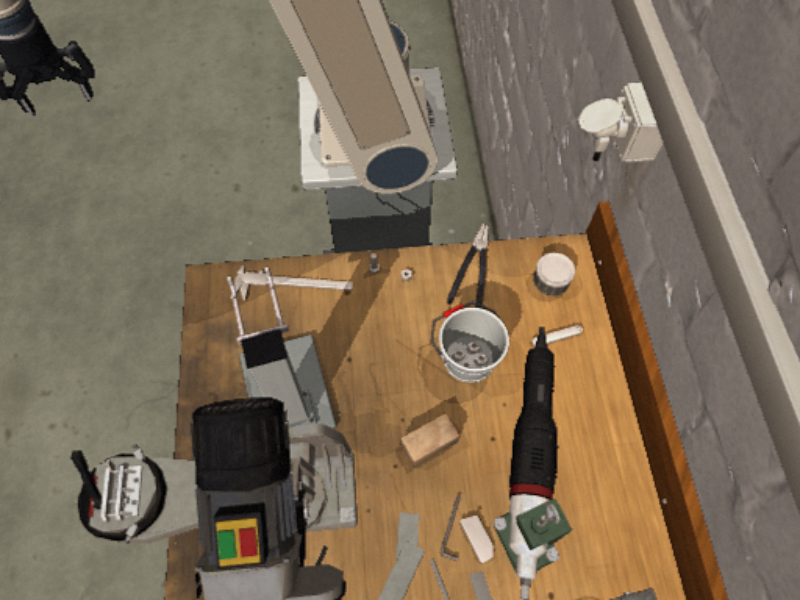

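View pics/b.png

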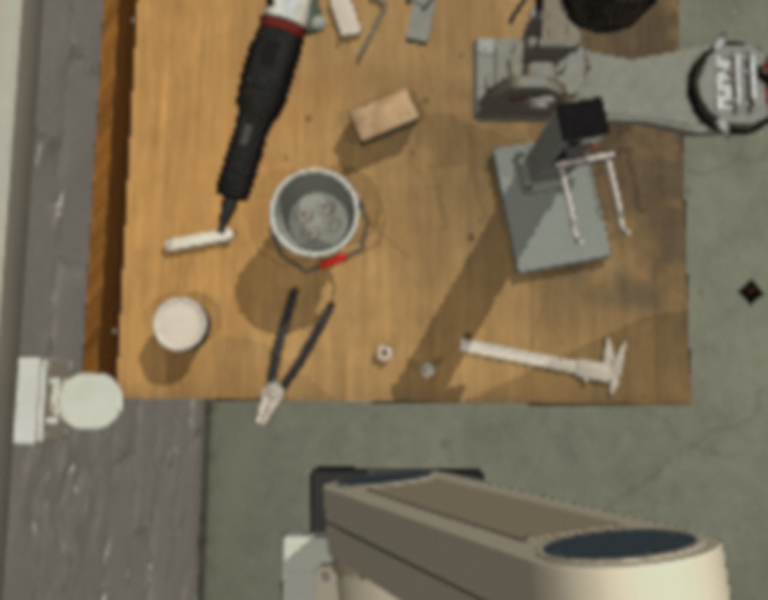

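The scene view shows the pail with nuts at (475,345), red grip at (455,310) on the robot side, and the hook prongs at (240–280,270–335). The top view agrees: grip at (333,260), prongs at (575–628,240), scale plate at (550,210).

```bash
cat >> h.py <<'E'
def rowsol(p0,R0,p1,R1,n):
    w=(R0.inv()*R1).as_rotvec()/n;A=sum(R.from_rotvec(w*k).as_matrix() for k in range(n))
    t=np.linalg.solve(A,R0.inv().apply(p1-p0));return t*1000,w
def cur():
    s=monitor.sense();return np.array(s['tool_pos']),R.from_rotvec(s['tcp_rot'])
def plan(way):  # way: list of (p,R,n)
    p,q=cur()
    for p1,R1,n in way:
        t,w=rowsol(p,q,np.array(p1),R1,n);t=np.round(t,1);w=np.round(w,4)
        print(n,'x linear',t.tolist(),'twist',w.tolist())
        for _ in range(n): p=p+q.apply(t/1000);q=q*R.from_rotvec(w)
YAW=np.radians(23.6);PAIL=np.array([.567,.1225,0])
def tilt(yaw,a,spin=0): # tool: yaw of x axis, tilted forward by a, spin about own z
    return R.from_euler('z',yaw)*R.from_euler('x',np.pi)*R.from_euler('y',a)*R.from_euler('z',spin)
def pp(h,z,l=0): # pail frame mm -> world
    return PAIL+R.from_euler('z',YAW).apply(np.array([h,l,z])/1000)
E
python3 - <<'E'
from h import *
for c in('scene','top'):
    P=np.load(c+'.npy').reshape(-1,3)
    m=(abs(P[:,2]-.015)<.005)&(abs(P[:,0]-.6)<.13)&(abs(P[:,1]+.2)<.1);Q=P[m][:,:2].astype(np.float32)
    print(c,len(Q),cv2.minAreaRect(Q))
    m=(P[:,2]>.235)&(P[:,2]<.285)&(abs(P[:,0]-.54)<.045)&(abs(P[:,1]+.2)<.06);Q=P[m]
    for s in(1,-1):
        k=Q[(Q[:,1]+.206-(Q[:,0]-.534)*.176)*s>0]
        if len(k)>4:
            u,_,v=np.linalg.svd(k-k.mean(0),full_matrices=False);print('prong',len(k),k.mean(0),v[0],k.min(0),k.max(0))
print(tilt(YAW,np.radians(60)).as_matrix().round(3).tolist())
a=np.radians(60)
plan([([.38,-.0,.22],tilt(YAW,0),12),(pp(-135,78),tilt(YAW,a),12)])
E
```

```text
scene 1007 ((0.5975933074951172, -0.19424015283584595), (0.1748407632112503, 0.12967640161514282), 11.389599800109863)
prong 91 [ 0.54274209 -0.1776883   0.24749404] [ 0.97794836  0.20071882 -0.05769722] [ 0.50742853 -0.18676382  0.24063368] [ 0.58485455 -0.16711929  0.26150465]
prong 84 [ 0.54784799 -0.23173974  0.24756161] [ 0.97982228  0.19306652 -0.05170695] [ 0.51770861 -0.23978812  0.23893585] [ 0.58322209 -0.22285504  0.26196464]
top 1336 ((0.6161776185035706, -0.20939001441001892), (0.2193162739276886, 0.19428572058677673), 5.96321964263916)
prong 65 [ 0.54641262 -0.17639457  0.25011836] [-0.98030117 -0.19137018  0.04885775] [ 0.50729774 -0.18613366  0.24302584] [ 0.58448491 -0.16798437  0.26368769]
prong 58 [ 0.55053849 -0.23030794  0.25033674] [-0.97980772 -0.19014906  0.06180756] [ 0.51880767 -0.23877633  0.24243952] [ 0.58408807 -0.22159356  0.26831085]
[[0.458, 0.4, 0.794], [0.2, -0.916, 0.347], [0.866, 0.0, -0.5]]
12 x linear [33.0, -35.4, 0.9] twist [-0.0, 0.0, -0.0121]
12 x linear [0.9, -3.1, 14.5] twist [-0.0, 0.0873, 0.0]
```

>>> {"fn": "carry_out", "kwargs": {
  "deltas": [
    {"fingers":0,"linear":[33,-35.4,0.9],"twist":[0,0,-0.0121]},
    {"fingers":0,"linear":[33,-35.4,0.9],"twist":[0,0,-0.0121]},
    {"fingers":0,"linear":[33,-35.4,0.9],"twist":[0,0,-0.0121]},
    {"fingers":0,"linear":[33,-35.4,0.9],"twist":[0,0,-0.0121]},
    {"fingers":0,"linear":[33,-35.4,0.9],"twist":[0,0,-0.0121]},
    {"fingers":0,"linear":[33,-35.4,0.9],"twist":[0,0,-0.0121]},
    {"fingers":0,"linear":[33,-35.4,0.9],"twist":[0,0,-0.0121]},
    {"fingers":0,"linear":[33,-35.4,0.9],"twist":[0,0,-0.0121]},
    {"fingers":0,"linear":[33,-35.4,0.9],"twist":[0,0,-0.0121]},
    {"fingers":0,"linear":[33,-35.4,0.9],"twist":[0,0,-0.0121]},
    {"fingers":0,"linear":[33,-35.4,0.9],"twist":[0,0,-0.0121]},
    {"fingers":0,"linear":[33,-35.4,0.9],"twist":[0,0,-0.0121]}
  ],
  "grip_force": 20
}}

```text
clock: 2.2
tool_pos: [0.3803, 0.002, 0.2208]
tcp_rot: [3.074, 0.643, 0.002]
contact_force: [1.3, -1.1, -0.3]
opening: 0.0001
gripper_force: 0.0
```

```bash
python3 - <<'E'
from h import *
st();a=np.radians(60)
plan([(pp(-135,78),tilt(YAW,a),12)])
E
```

```text
t 2.2 tcp [0.3803 0.002  0.2208] rot [[0.916, 0.401, 0.001], [0.401, -0.916, -0.0], [0.001, 0.001, -1.0]] F [ 1.27 -1.14 -0.32] M [-0.08 -0.09  0.01] op 0.0001 q [-0.216 -0.03  -0.343  1.257 -0.     2.513]
12 x linear [0.8, -3.0, 14.4] twist [0.0, 0.0872, 0.0001]
```

>>> {"fn": "carry_out", "kwargs": {
  "deltas": [
    {"fingers":0,"linear":[0.8,-3,14.4],"twist":[0,0.0872,0]},
    {"fingers":0,"linear":[0.8,-3,14.4],"twist":[0,0.0872,0]},
    {"fingers":0,"linear":[0.8,-3,14.4],"twist":[0,0.0872,0]},
    {"fingers":0,"linear":[0.8,-3,14.4],"twist":[0,0.0872,0]},
    {"fingers":0,"linear":[0.8,-3,14.4],"twist":[0,0.0872,0]},
    {"fingers":0,"linear":[0.8,-3,14.4],"twist":[0,0.0872,0]},
    {"fingers":0,"linear":[0.8,-3,14.4],"twist":[0,0.0872,0]},
    {"fingers":0,"linear":[0.8,-3,14.4],"twist":[0,0.0872,0]},
    {"fingers":0,"linear":[0.8,-3,14.4],"twist":[0,0.0872,0]},
    {"fingers":0,"linear":[0.8,-3,14.4],"twist":[0,0.0872,0]},
    {"fingers":0,"linear":[0.8,-3,14.4],"twist":[0,0.0872,0]},
    {"fingers":0,"linear":[0.8,-3,14.4],"twist":[0,0.0872,0]}
  ]
}}

```text
clock: 3.4
tool_pos: [0.4779, 0.0323, 0.1529]
tcp_rot: [-2.518, -0.561, -1.32]
contact_force: [0.7, -0.2, 0.2]
opening: 0.0001
gripper_force: 0.0
```

```bash
python3 - <<'E'
from h import *
st();a=np.radians(60)
d=np.array([.866,-.5]);n=np.array([.5,.866]);g=np.array([-65,60.5])
plan([(pp(*(g-20*d-22*n)),tilt(YAW,a),5),(pp(*(g+10*d-22*n)),tilt(YAW,a),4)])
im,_=capture('scene');cv2.imwrite('pics/c.png',cv2.resize(im[130:290,200:400],(800,640))[:600,:,::-1])
E
```

```text
t 3.4 tcp [0.4779 0.0323 0.1529] rot [[0.517, 0.441, 0.733], [0.222, -0.897, 0.383], [0.826, -0.036, -0.562]] F [ 0.67 -0.16  0.18] M [-0.32  0.67 -0.03] op 0.0001 q [-0.609 -0.089 -1.041  0.022  0.824  2.362]
5 x linear [-14.5, -8.8, 15.4] twist [-0.0115, 0.0149, -0.0012]
4 x linear [0.0, -0.0, 7.4] twist [-0.0, -0.0001, -0.0]
```

View pics/c.png

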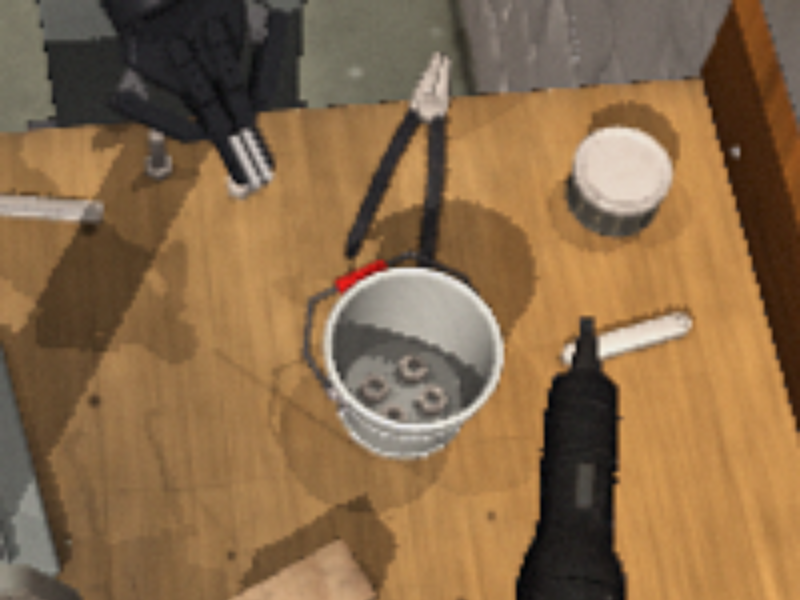

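The 60° tilt ran into joint 3's limit; the view shows the closed fingers at (250,165), still clear of the grip at (362,275). I'll use 40° instead.

```bash
python3 - <<'E'
from h import *
a=np.radians(40)
d=np.array([np.sin(a),-np.cos(a)]);n=np.array([np.cos(a),np.sin(a)]);g=np.array([-65,60.5])
print(pp(*(g-45*d-22*n)),pp(*(g+12*d-22*n)))
plan([(pp(*(g-45*d-22*n)),tilt(YAW,a),10)])
E
```

```text
[0.46548678 0.07814997 0.08083067] [0.4990613  0.09281831 0.03716614]
10 x linear [-5.2, -4.7, 5.4] twist [-0.0057, -0.0279, 0.0005]
```

>>> {"fn": "carry_out", "kwargs": {
  "deltas": [
    {"fingers":0,"linear":[-5.2,-4.7,5.4],"twist":[-0.0057,-0.0279,0.0005]},
    {"fingers":0,"linear":[-5.2,-4.7,5.4],"twist":[-0.0057,-0.0279,0.0005]},
    {"fingers":0,"linear":[-5.2,-4.7,5.4],"twist":[-0.0057,-0.0279,0.0005]},
    {"fingers":0,"linear":[-5.2,-4.7,5.4],"twist":[-0.0057,-0.0279,0.0005]},
    {"fingers":0,"linear":[-5.2,-4.7,5.4],"twist":[-0.0057,-0.0279,0.0005]},
    {"fingers":0,"linear":[-5.2,-4.7,5.4],"twist":[-0.0057,-0.0279,0.0005]},
    {"fingers":0,"linear":[-5.2,-4.7,5.4],"twist":[-0.0057,-0.0279,0.0005]},
    {"fingers":0,"linear":[-5.2,-4.7,5.4],"twist":[-0.0057,-0.0279,0.0005]},
    {"fingers":0,"linear":[-5.2,-4.7,5.4],"twist":[-0.0057,-0.0279,0.0005]},
    {"fingers":0,"linear":[-5.2,-4.7,5.4],"twist":[-0.0057,-0.0279,0.0005]}
  ]
}}

```text
clock: 4.45
tool_pos: [0.4615, 0.079, 0.0786]
tcp_rot: [-2.774, -0.579, -0.993]
contact_force: [0.3, -0.2, 0.2]
opening: 0.0002
gripper_force: 0.0
```

```bash
python3 - <<'E'
from h import *
st();a=np.radians(40)
d=np.array([np.sin(a),-np.cos(a)]);n=np.array([np.cos(a),np.sin(a)]);g=np.array([-65,60.5])
plan([(pp(*(g-45*d-22*n)),tilt(YAW,a),5),(pp(*(g+12*d-22*n)),tilt(YAW,a),5)])
E
```

```text
t 4.45 tcp [0.4615 0.079  0.0786] rot [[0.708, 0.4, 0.582], [0.309, -0.916, 0.255], [0.635, -0.001, -0.773]] F [ 0.34 -0.24  0.21] M [-0.21  0.57  0.01] op 0.0002 q [-0.279 -0.029 -1.03   0.005  0.417  2.574]
5 x linear [0.8, 0.5, 0.1] twist [-0.0001, 0.0021, -0.0001]
5 x linear [-0.0, -0.0, 11.4] twist [0.0, -0.0, -0.0]
```

>>> {"fn": "carry_out", "kwargs": {
  "deltas": [
    {"fingers":0,"linear":[0.8,0.5,11],"twist":[0,0.002,0]},
    {"fingers":0,"linear":[0.8,0.5,11],"twist":[0,0.002,0]},
    {"fingers":0,"linear":[0.8,0.5,11],"twist":[0,0.002,0]},
    {"fingers":0,"linear":[0.8,0.5,11],"twist":[0,0.002,0]},
    {"fingers":0,"linear":[0.8,0.5,9],"twist":[0,0.002,0]},
    {"fingers":0,"linear":[0,0,0],"twist":[0,0,0]}
  ]
}}

```text
clock: 5.05
tool_pos: [0.4985, 0.0914, 0.0417]
tcp_rot: [-2.767, -0.578, -1.003]
contact_force: [-0.4, 0.2, -0.7]
opening: -0.0006
gripper_force: 0.0
```

```bash
cat >> h.py <<'E'
def arc(psi,off=15.5):
    s=np.interp(psi,[-10,20,35,60],[8,5,5,12]);a=np.radians(np.interp(psi,[-10,50,88],[40,40,5]))
    d=np.array([np.sin(a),-np.cos(a)]);n=np.array([np.cos(a),np.sin(a)]);p=np.radians(psi)
    g=np.array([-66*np.cos(p),72+66*np.sin(p)]);return pp(*(g+s*d-off*n)),tilt(YAW,a)
E
python3 - <<'E'
from h import *
st()
im,_=capture('scene')
i=im.astype(int);print(len(spotter.pinpoint('scene','bail_grip')) and spotter.pinpoint('scene','bail_grip')[0],spotter.pinpoint('scene','pail')[0])
cv2.imwrite('pics/d.png',cv2.resize(im[150:270,240:400],(800,600))[:,:,::-1])
plan([(*arc(-8),4),(*arc(10),5)])
E
```

```text
t 5.05 tcp [0.4985 0.0914 0.0417] rot [[0.704, 0.401, 0.586], [0.306, -0.916, 0.259], [0.641, -0.003, -0.767]] F [-0.39  0.18 -0.74] M [-0.24  0.56 -0.01] op -0.0006 q [-0.213  0.129 -1.041 -0.193  0.387  2.636]
{'at': [0.5056, 0.1034, 0.0686], 'conf': 0.71} {'at': [0.5664, 0.1254, -0.0024], 'conf': 0.74}
4 x linear [1.3, -0.3, -0.3] twist [-0.0005, 0.0001, -0.0002]
5 x linear [2.7, 0.0, -3.5] twist [-0.0, 0.0, -0.0]
```

View pics/d.png

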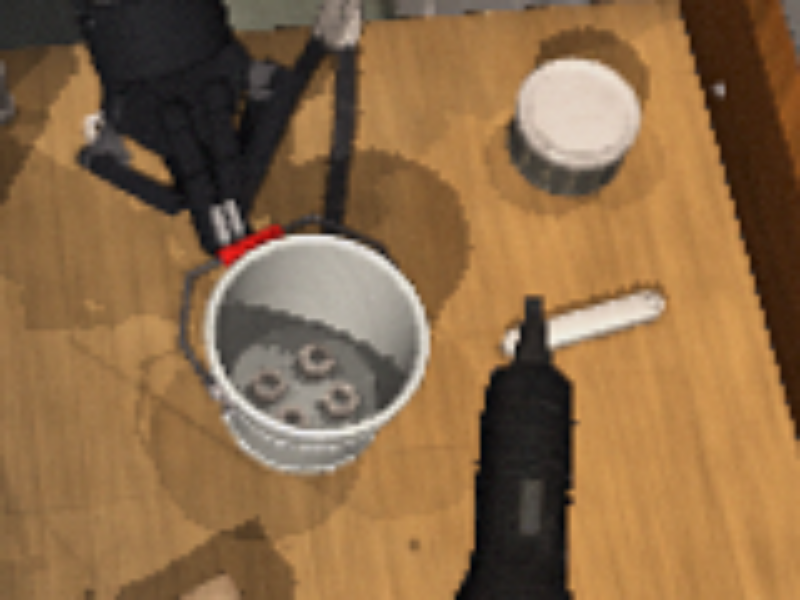

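Fingertips (228,235) are under the red grip (252,245), nearly centred. Lifting, with tilt easing off sooner since joint 3 is at its limit.

```bash
sed -i 's/\[-10,50,88\],\[40,40,5\]/[-10,10,30,50,88],[40,36,32,28,5]/' h.py
python3 - <<'E'
from h import *
plan([(*arc(-6),3),(*arc(10),4),(*arc(25),4)])
E
```

```text
3 x linear [2.1, -0.4, -1.2] twist [-0.0007, -0.0045, -0.0003]
4 x linear [2.9, 0.0, -4.1] twist [-0.0, -0.014, -0.0]
4 x linear [3.3, 0.0, -3.1] twist [-0.0, -0.0131, -0.0]
```

>>> {"fn": "carry_out", "kwargs": {
  "deltas": [
    {"fingers":0,"linear":[2.1,-0.6,-1.2],"twist":[0,-0.0045,0]},
    {"fingers":0,"linear":[2.1,-0.6,-1.2],"twist":[0,-0.0045,0]},
    {"fingers":0,"linear":[2.1,-0.6,-1.2],"twist":[0,-0.0045,0]},
    {"fingers":0,"linear":[2.9,0,-4.1],"twist":[0,-0.014,0]},
    {"fingers":0,"linear":[2.9,0,-4.1],"twist":[0,-0.014,0]},
    {"fingers":0,"linear":[2.9,0,-4.1],"twist":[0,-0.014,0]},
    {"fingers":0,"linear":[2.9,0,-4.1],"twist":[0,-0.014,0]},
    {"fingers":0,"linear":[0,0,0],"twist":[0,0,0]}
  ]
}}

```text
clock: 6.05
tool_pos: [0.4998, 0.0935, 0.0702]
tcp_rot: [-2.811, -0.588, -0.914]
contact_force: [-1.9, -0.9, -0.5]
opening: -0.0001
gripper_force: 0.7
```

```bash
cat >> h.py <<'E'
def red(cam='scene'):
    im,d=capture(cam);P=cloud(cam,d);i=im.astype(int)
    m=(i[...,0]>i[...,1]+60)&(i[...,0]>i[...,2]+60)&(np.hypot(P[...,0]-.545,P[...,1]-.115)<.09)&(P[...,2]>.05)&(P[...,2]<.3);Q=P[m]
    q=R.from_euler('z',-YAW).apply(Q.mean(0)-PAIL)*1000;print(cam,'red n',len(Q),'pail-frame mm',q.round(1));return im
E
python3 - <<'E'
from h import *
st();red();red('top');print(spotter.pinpoint('top','pail')[0])
plan([(*arc(25),4),(*arc(40),4),(*arc(55),4)])
E
```

```text
t 6.05 tcp [0.4998 0.0935 0.0702] rot [[0.741, 0.401, 0.538], [0.323, -0.916, 0.237], [0.588, -0.002, -0.809]] F [-1.9  -0.87 -0.55] M [-0.39  0.75  0.  ] op -0.0001 q [-0.178  0.058 -0.927  0.043  0.335  2.646]
scene red n 56 pail-frame mm [-62.5   1.5  89.1]
top red n 39 pail-frame mm [-63.6   2.3  93. ]
{'at': [0.5678, 0.1227, -0.0018], 'conf': 0.64}
4 x linear [3.2, 0.1, -3.2] twist [-0.0006, -0.0133, -0.0002]
4 x linear [3.9, 0.0, -1.7] twist [-0.0, -0.0131, 0.0]
4 x linear [3.9, 0.0, -0.4] twist [-0.0, -0.0219, 0.0]
```

>>> {"fn": "carry_out", "kwargs": {
  "deltas": [
    {"fingers":0,"linear":[3.2,0,-3.2],"twist":[0,-0.0133,0]},
    {"fingers":0,"linear":[3.2,0,-3.2],"twist":[0,-0.0133,0]},
    {"fingers":0,"linear":[3.2,0,-3.2],"twist":[0,-0.0133,0]},
    {"fingers":0,"linear":[3.2,0,-3.2],"twist":[0,-0.0133,0]},
    {"fingers":0,"linear":[3.9,0,-1.7],"twist":[0,-0.0131,0]},
    {"fingers":0,"linear":[3.9,0,-1.7],"twist":[0,-0.0131,0]},
    {"fingers":0,"linear":[3.9,0,-1.7],"twist":[0,-0.0131,0]},
    {"fingers":0,"linear":[3.9,0,-1.7],"twist":[0,-0.0131,0]},
    {"fingers":0,"linear":[0,0,0],"twist":[0,0,0]}
  ]
}}

```text
clock: 7.1
tool_pos: [0.5118, 0.0987, 0.1012]
tcp_rot: [-2.872, -0.6, -0.768]
contact_force: [0.1, 0.9, 1.1]
opening: 0.0001
gripper_force: 0.0
```

```bash
python3 - <<'E'
from h import *
st();red();red('top');print(spotter.pinpoint('top','pail')[0])
plan([(*arc(55),4),(*arc(70),4),(*arc(86),4)])
E
```

```text
t 7.1 tcp [0.5118 0.0987 0.1012] rot [[0.794, 0.401, 0.457], [0.346, -0.916, 0.202], [0.5, -0.002, -0.866]] F [0.13 0.86 1.06] M [-0.14  0.43  0.05] op 0.0001 q [-0.119  0.042 -0.754  0.315  0.258  2.671]
scene red n 57 pail-frame mm [-47.6   1.2 118.7]
top red n 39 pail-frame mm [-47.6   1.1 122.9]
{'at': [0.536, -0.2099, 0.2457], 'conf': 0.69}
4 x linear [4.0, 0.1, -0.5] twist [-0.0008, -0.0217, -0.0002]
4 x linear [3.9, 0.0, -0.7] twist [0.0, -0.0396, 0.0]
4 x linear [4.1, 0.0, -0.6] twist [0.0, -0.0423, 0.0]
```

>>> {"fn": "carry_out", "kwargs": {
  "deltas": [
    {"fingers":0,"linear":[4,0,-0.5],"twist":[0,-0.0217,0]},
    {"fingers":0,"linear":[4,0,-0.5],"twist":[0,-0.0217,0]},
    {"fingers":0,"linear":[4,0,-0.5],"twist":[0,-0.0217,0]},
    {"fingers":0,"linear":[4,0,-0.5],"twist":[0,-0.0217,0]},
    {"fingers":0,"linear":[3.9,0,-0.7],"twist":[0,-0.0396,0]},
    {"fingers":0,"linear":[3.9,0,-0.7],"twist":[0,-0.0396,0]},
    {"fingers":0,"linear":[3.9,0,-0.7],"twist":[0,-0.0396,0]},
    {"fingers":0,"linear":[3.9,0,-0.7],"twist":[0,-0.0396,0]},
    {"fingers":0,"linear":[4.1,0,-0.6],"twist":[0,-0.0423,0]},
    {"fingers":0,"linear":[4.1,0,-0.6],"twist":[0,-0.0423,0]},
    {"fingers":0,"linear":[2,0,-0.3],"twist":[0,-0.0423,0]},
    {"fingers":0,"linear":[0,0,0],"twist":[0,0,0]}
  ]
}}

```text
clock: 8.45
tool_pos: [0.5453, 0.1132, 0.1221]
tcp_rot: [-3.034, -0.635, -0.227]
contact_force: [-0.1, 0.5, -0.5]
opening: 0.0001
gripper_force: 0.0
```

```bash
python3 - <<'E'
from h import *
st();red();red('top')
for c in('scene','top'):print([(x['at'],x['conf']) for x in spotter.pinpoint(c,'pail')],[(x['at'],x['conf']) for x in spotter.pinpoint(c,'bail_grip')])
E
```

```text
t 8.45 tcp [0.5453 0.1132 0.1221] rot [[0.906, 0.401, 0.136], [0.396, -0.916, 0.063], [0.15, -0.003, -0.989]] F [-0.15  0.5  -0.47] M [-0.09  0.07 -0.  ] op 0.0001 q [ 0.022  0.237 -0.308  0.887  0.06   2.755]
scene red n 58 pail-frame mm [ -6.8   0.  140.9]
top red n 0 pail-frame mm [nan nan nan]
[([0.568, 0.1247, 0.0002], 0.96)] [([0.5567, 0.1212, 0.1354], 0.5), ([0.6477, -0.1839, 0.002], 0.43)]
[] []h.py:34: RuntimeWarning: Mean of empty slice.
  q=R.from_euler('z',-YAW).apply(Q.mean(0)-PAIL)*1000;print(cam,'red n',len(Q),'pail-frame mm',q.round(1));return im
  ret = um.true_divide(
```

```bash
python3 - <<'E'
from h import *
p,q=cur()
f=R.from_euler('z',YAW).apply([1,0,0]);u=np.array([0,0,1.])
plan([(p+.004*f,tilt(YAW,np.radians(6)),2),(p-.026*f+.003*u,tilt(YAW,np.radians(6)),3),(p-.026*f+.08*u,tilt(YAW,0),5)])
E
```

```text
2 x linear [2.0, 0.0, 0.3] twist [-0.0014, -0.0232, 0.0001]
3 x linear [-9.9, 0.0, -2.1] twist [-0.0, 0.0, -0.0]
5 x linear [1.0, 0.0, -15.3] twist [-0.0, -0.0209, -0.0]
```

>>> {"fn": "carry_out", "kwargs": {
  "deltas": [
    {"fingers":0,"linear":[2,0,0.3],"twist":[0,-0.0232,0]},
    {"fingers":0,"linear":[2,0,0.3],"twist":[0,-0.0232,0]},
    {"fingers":0,"linear":[0,0,0],"twist":[0,0,0]},
    {"fingers":0,"linear":[-9.9,0,-2.1],"twist":[0,0,0]},
    {"fingers":0,"linear":[-9.9,0,-2.1],"twist":[0,0,0]},
    {"fingers":0,"linear":[-9.9,0,-2.1],"twist":[0,0,0]},
    {"fingers":0.6,"linear":[1,0,-15.3],"twist":[0,-0.0209,0]},
    {"fingers":0.6,"linear":[1,0,-15.3],"twist":[0,-0.0209,0]},
    {"fingers":0.6,"linear":[1,0,-15.3],"twist":[0,-0.0209,0]},
    {"fingers":0.6,"linear":[1,0,-15.3],"twist":[0,-0.0209,0]},
    {"fingers":0.6,"linear":[1,0,-15.3],"twist":[0,-0.0209,0]}
  ]
}}

```text
clock: 9.85
tool_pos: [0.5198, 0.102, 0.2034]
tcp_rot: [-3.073, -0.643, 0.001]
contact_force: [-0.1, 0.7, -0.2]
opening: 0.0513
gripper_force: 0.0
```

```bash
python3 - <<'E'
from h import *
st();im=red();print([(x['at'],x['conf']) for c in['scene'] for n in('pail','bail_grip') for x in spotter.pinpoint(c,n)])
cv2.imwrite('pics/e.png',cv2.resize(im[150:270,240:400],(800,600))[:,:,::-1])
P,_=0,0
plan([(pp(-2,220),tilt(YAW+np.pi/2,0),12)])
E
```

```text
t 9.85 tcp [0.5198 0.102  0.2034] rot [[0.916, 0.401, -0.001], [0.401, -0.916, 0.002], [-0.0, -0.003, -1.0]] F [-0.11  0.72 -0.2 ] M [ 0.06 -0.01  0.02] op 0.0513 q [ 3.400e-02  2.350e-01 -8.300e-02  1.255e+00  2.000e-03  2.763e+00]
scene red n 58 pail-frame mm [ -3.3  -0.6 140.5]
[([0.5662, 0.1209, -0.0008], 0.86), ([0.5621, 0.1264, 0.1391], 0.47)]
12 x linear [3.4, 3.0, -1.4] twist [-0.0, -0.0003, -0.1308]
```

View pics/e.png

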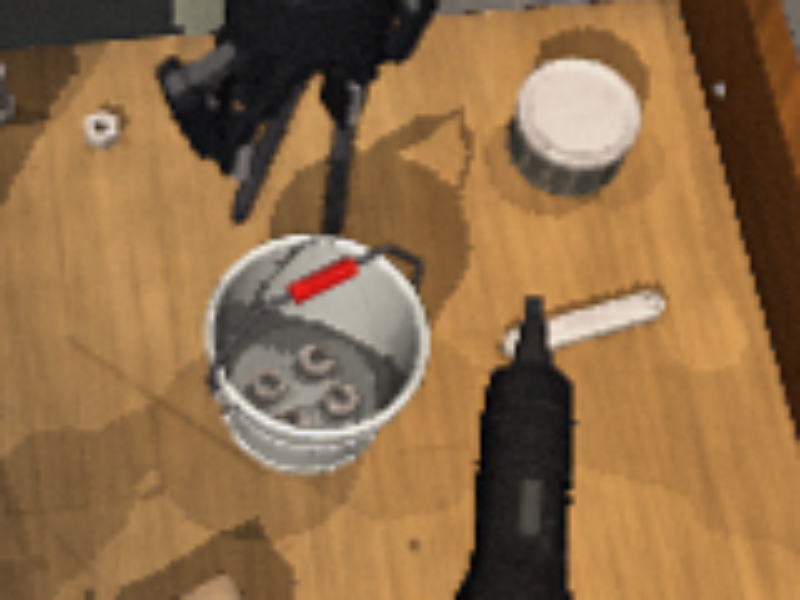

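The bail stands upright above the pail, grip at (323,280), all nuts inside. Now above it and turn for the grasp.

>>> {"fn": "carry_out", "kwargs": {
  "deltas": [
    {"fingers":0.6,"linear":[3.3,2.8,-1],"twist":[0,0,-0.1308]},
    {"fingers":0.6,"linear":[3.3,2.8,-1],"twist":[0,0,-0.1308]},
    {"fingers":0.6,"linear":[3.3,2.8,-1],"twist":[0,0,-0.1308]},
    {"fingers":0.6,"linear":[3.3,2.8,-1],"twist":[0,0,-0.1308]},
    {"fingers":0.6,"linear":[3.3,2.8,-1],"twist":[0,0,-0.1308]},
    {"fingers":0.6,"linear":[3.3,2.8,-1],"twist":[0,0,-0.1308]},
    {"fingers":0.6,"linear":[3.3,2.8,-1],"twist":[0,0,-0.1308]},
    {"fingers":0.6,"linear":[3.3,2.8,-1],"twist":[0,0,-0.1308]},
    {"fingers":0.6,"linear":[3.3,2.8,-1],"twist":[0,0,-0.1308]},
    {"fingers":0.6,"linear":[3.3,2.8,-1],"twist":[0,0,-0.1308]},
    {"fingers":0.6,"linear":[3.3,2.8,-1],"twist":[0,0,-0.1308]},
    {"fingers":0.6,"linear":[3.3,2.8,-1],"twist":[0,0,-0.1308]}
  ]
}}

```text
clock: 11.2
tool_pos: [0.5626, 0.1217, 0.2133]
tcp_rot: [-1.712, -2.63, -0.002]
contact_force: [-0.6, 0.6, -0.2]
opening: 0.0512
gripper_force: 0.0
```

```bash
python3 - <<'E'
from h import *
st()
plan([(pp(-5,118),tilt(YAW+np.pi/2,0),9)])
E
```

```text
t 11.2 tcp [0.5626 0.1217 0.2133] rot [[-0.405, 0.914, -0.002], [0.914, 0.405, 0.003], [0.003, -0.001, -1.0]] F [-0.64  0.64 -0.23] M [ 0.01 -0.01 -0.04] op 0.0512 q [0.066 0.309 0.047 1.311 0.003 1.22 ]
9 x linear [-0.1, -0.1, 10.6] twist [-0.0001, -0.0004, 0.0005]
```

>>> {"fn": "carry_out", "kwargs": {
  "deltas": [
    {"fingers":0.6,"linear":[0,0,10.6],"twist":[0,0,0]},
    {"fingers":0.6,"linear":[0,0,10.6],"twist":[0,0,0]},
    {"fingers":0.6,"linear":[0,0,10.6],"twist":[0,0,0]},
    {"fingers":0.6,"linear":[0,0,10.6],"twist":[0,0,0]},
    {"fingers":0.6,"linear":[0,0,10.6],"twist":[0,0,0]},
    {"fingers":0.6,"linear":[0,0,10.6],"twist":[0,0,0]},
    {"fingers":0.6,"linear":[0,0,10.6],"twist":[0,0,0]},
    {"fingers":0.6,"linear":[0,0,10.6],"twist":[0,0,0]},
    {"fingers":0.6,"linear":[0,0,10.6],"twist":[0,0,0]},
    {"fingers":0.3,"linear":[0,0,0],"twist":[0,0,0]},
    {"fingers":0.2,"linear":[0,0,0],"twist":[0,0,0]},
    {"fingers":0.15,"linear":[0,0,0],"twist":[0,0,0]}
  ],
  "grip_force": 40
}}

```text
clock: 12.4
tool_pos: [0.5635, 0.1221, 0.1195]
tcp_rot: [-1.72, -2.627, -0.003]
contact_force: [-0.9, -0.0, 0.2]
opening: 0.013
gripper_force: 0.3
```

>>> {"fn": "carry_out", "kwargs": {
  "deltas": [
    {"fingers":0.1,"linear":[0,0,0],"twist":[0,0,0]},
    {"fingers":0,"linear":[0,0,0],"twist":[0,0,0]},
    {"fingers":0,"linear":[0,0,0],"twist":[0,0,0]},
    {"fingers":0,"linear":[0,0,0],"twist":[0,0,0]}
  ],
  "grip_force": 40
}}

```text
clock: 12.8
tool_pos: [0.5635, 0.1221, 0.1196]
tcp_rot: [-1.72, -2.627, -0.003]
contact_force: [-0.4, -1.5, 6.6]
opening: 0.0095
gripper_force: 39.2
```

```bash
python3 - <<'E'
from h import *
st();red();print([(x['at'],x['conf']) for n in('pail','bail_grip') for x in spotter.pinpoint('scene',n)])
E
```

```text
t 12.8 tcp [0.5635 0.1221 0.1196] rot [[-0.4, 0.917, -0.0], [0.917, 0.4, 0.002], [0.002, 0.001, -1.0]] F [-0.38 -1.5   6.64] M [-0.05  0.1  -0.16] op 0.0095 q [ 0.067  0.357 -0.127  1.087  0.002  1.226]
scene red n 22 pail-frame mm [ -2.3 -12.3 141. ]
[([0.5656, 0.1257, 0.1358], 0.58)]
```

>>> {"fn": "carry_out", "kwargs": {
  "deltas": [
    {"fingers":0,"linear":[0,0,-2],"twist":[0,0,0]},
    {"fingers":0,"linear":[0,0,-4],"twist":[0,0,0]},
    {"fingers":0,"linear":[0,0,-8],"twist":[0,0,0]},
    {"fingers":0,"linear":[0,0,-8],"twist":[0,0,0]},
    {"fingers":0,"linear":[0,0,-8],"twist":[0,0,0]},
    {"fingers":0,"linear":[0,0,-8],"twist":[0,0,0]},
    {"fingers":0,"linear":[0,0,-5],"twist":[0,0,0]},
    {"fingers":0,"linear":[0,0,-2],"twist":[0,0,0]},
    {"fingers":0,"linear":[0,0,0],"twist":[0,0,0]},
    {"fingers":0,"linear":[0,0,0],"twist":[0,0,0]}
  ],
  "grip_force": 50
}}

```text
clock: 13.95
tool_pos: [0.5631, 0.122, 0.1637]
tcp_rot: [-1.719, -2.626, -0.002]
contact_force: [-0.2, -0.1, -7.1]
opening: 0.0091
gripper_force: 48.7
```

```bash
cat >> h.py <<'E'
SY=np.radians(11.2);SEAT=np.array([.532,-.2075,.2455])
def sp(x,y,z): return SEAT+R.from_euler('z',SY).apply(np.array([x,y,z])/1000)-[0,0,.0184]
E
python3 - <<'E'
from h import *
st();im=red();cv2.imwrite('pics/f.png',cv2.resize(im[110:270,200:400],(750,600))[:,:,::-1])
G=tilt(SY+np.pi/2,0);p,q=cur()
plan([(p+[0,0,.110],q,9),([.45,-.02,sp(0,0,32)[2]],G,12),(sp(-80,0,32),G,13)])
E
```

```text
t 13.95 tcp [0.5631 0.122  0.1637] rot [[-0.4, 0.917, -0.002], [0.917, 0.4, 0.002], [0.003, -0.001, -1.0]] F [-0.24 -0.13 -7.08] M [-0.06  0.04  0.05] op 0.0091 q [ 0.066  0.33  -0.049  1.193  0.002  1.226]
scene red n 21 pail-frame mm [ -6.   -9.1 174.5]
9 x linear [0.0, -0.0, -12.2] twist [0.0, 0.0, 0.0]
12 x linear [-8.4, -12.6, 1.2] twist [-0.0001, -0.0002, 0.018]
13 x linear [-15.3, -2.8, -0.0] twist [0.0, -0.0, -0.0]
```

View pics/f.png

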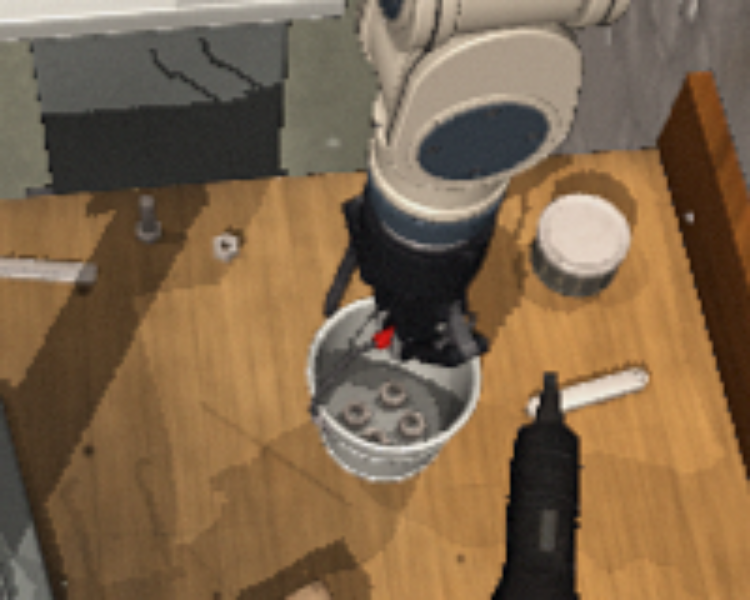

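The pail hangs level from the grip with nuts inside (385,410), about 7 N. Continuing up and over.

>>> {"fn": "carry_out", "kwargs": {
  "deltas": [
    {"fingers":0,"linear":[0,0,-4],"twist":[0,0,0]},
    {"fingers":0,"linear":[0,0,-9],"twist":[0,0,0]},
    {"fingers":0,"linear":[0,0,-13],"twist":[0,0,0]},
    {"fingers":0,"linear":[0,0,-14],"twist":[0,0,0]},
    {"fingers":0,"linear":[0,0,-14],"twist":[0,0,0]},
    {"fingers":0,"linear":[0,0,-14],"twist":[0,0,0]},
    {"fingers":0,"linear":[0,0,-13],"twist":[0,0,0]},
    {"fingers":0,"linear":[-2,-2.5,-10],"twist":[0,0,0]},
    {"fingers":0,"linear":[-4,-6,-4],"twist":[0,0,0.018]},
    {"fingers":0,"linear":[-6,-9,0],"twist":[0,0,0.018]},
    {"fingers":0,"linear":[-8,-12,0],"twist":[0,0,0.018]},
    {"fingers":0,"linear":[-9,-13,0],"twist":[0,0,0.018]}
  ]
}}

```text
clock: 15.2
tool_pos: [0.5336, 0.0779, 0.2583]
tcp_rot: [-1.815, -2.561, -0.001]
contact_force: [0.1, 0.6, -7.2]
opening: 0.009
gripper_force: 48.7
```

>>> {"fn": "carry_out", "kwargs": {
  "deltas": [
    {"fingers":0,"linear":[-9,-13,0],"twist":[0,0,0.018]},
    {"fingers":0,"linear":[-9,-13,0],"twist":[0,0,0.018]},
    {"fingers":0,"linear":[-9,-13,0],"twist":[0,0,0.018]},
    {"fingers":0,"linear":[-9,-13,0],"twist":[0,0,0.018]},
    {"fingers":0,"linear":[-9,-13,0],"twist":[0,0,0.018]},
    {"fingers":0,"linear":[-10,-11,0],"twist":[0,0,0.018]},
    {"fingers":0,"linear":[-11,-9,0],"twist":[0,0,0.018]},
    {"fingers":0,"linear":[-13,-7,0],"twist":[0,0,0.018]},
    {"fingers":0,"linear":[-15,-5,0],"twist":[0,0,0]},
    {"fingers":0,"linear":[-15,-3,0],"twist":[0,0,0]}
  ]
}}

```text
clock: 16.2
tool_pos: [0.4652, -0.0548, 0.2588]
tcp_rot: [-1.994, -2.425, -0.002]
contact_force: [-0.6, 0.4, -6.0]
opening: 0.0089
gripper_force: 48.7
```

```bash
python3 - <<'E'
from h import *
st()
G=tilt(SY+np.pi/2,0)
plan([(sp(-80,0,32),G,10)])
E
```

```text
t 16.2 tcp [ 0.4652 -0.0548  0.2588] rot [[-0.193, 0.981, -0.001], [0.981, 0.193, 0.002], [0.002, -0.0, -1.0]] F [-0.6   0.37 -5.95] M [-0.04 -0.06  0.01] op 0.0089 q [-0.298  0.112 -0.095  1.365  0.002  1.078]
10 x linear [-16.3, -4.4, -0.0] twist [-0.0, -0.0002, -0.0001]
```

>>> {"fn": "carry_out", "kwargs": {
  "deltas": [
    {"fingers":0,"linear":[-15,-4,0],"twist":[0,0,0]},
    {"fingers":0,"linear":[-16,-4,0],"twist":[0,0,0]},
    {"fingers":0,"linear":[-16,-4,0],"twist":[0,0,0]},
    {"fingers":0,"linear":[-16,-4,0],"twist":[0,0,0]},
    {"fingers":0,"linear":[-16,-4,0],"twist":[0,0,0]},
    {"fingers":0,"linear":[-16,-4,0],"twist":[0,0,0]},
    {"fingers":0,"linear":[-16,-4,0],"twist":[0,0,0]},
    {"fingers":0,"linear":[-16,-4,0],"twist":[0,0,0]},
    {"fingers":0,"linear":[-14,-4,0],"twist":[0,0,0]},
    {"fingers":0,"linear":[-11,-4,0],"twist":[0,0,0]},
    {"fingers":0,"linear":[-7,-3,0],"twist":[0,0,0]},
    {"fingers":0,"linear":[-4,-1,0],"twist":[0,0,0]}
  ]
}}

```text
clock: 17.4
tool_pos: [0.4538, -0.2227, 0.2582]
tcp_rot: [-1.993, -2.425, -0.002]
contact_force: [0.1, 0.6, -6.5]
opening: 0.0089
gripper_force: 48.7
```

```bash
python3 - <<'E'
from h import *
st()
im,d=capture('scene');P=cloud('scene',d)
cv2.imwrite('pics/g.png',cv2.resize(im[110:290,110:350],(800,600))[:,:,::-1])
G=tilt(SY+np.pi/2,0)
plan([(sp(-80,0,32),G,2),(sp(0,0,32),G,8)])
print(spotter.pinpoint('scene','hook_seat'),spotter.pinpoint('scene','bail_grip'))
E
```

```text
t 17.4 tcp [ 0.4538 -0.2227  0.2582] rot [[-0.193, 0.981, -0.001], [0.981, 0.193, 0.003], [0.003, -0.001, -1.0]] F [ 0.1   0.6  -6.47] M [ 0.    0.01 -0.05] op 0.0089 q [-6.230e-01  1.770e-01 -1.800e-02  1.379e+00  1.000e-03  7.530e-01]
2 x linear [-0.0, -0.2, -0.4] twist [-0.0004, -0.0013, -0.0003]
8 x linear [-0.0, 10.0, -0.0] twist [-0.0, 0.0, -0.0]
[{'at': [0.5302, -0.2088, 0.2444], 'conf': 0.84}] [{'at': [0.4551, -0.2195, 0.2726], 'conf': 0.56}]
```

View pics/g.png

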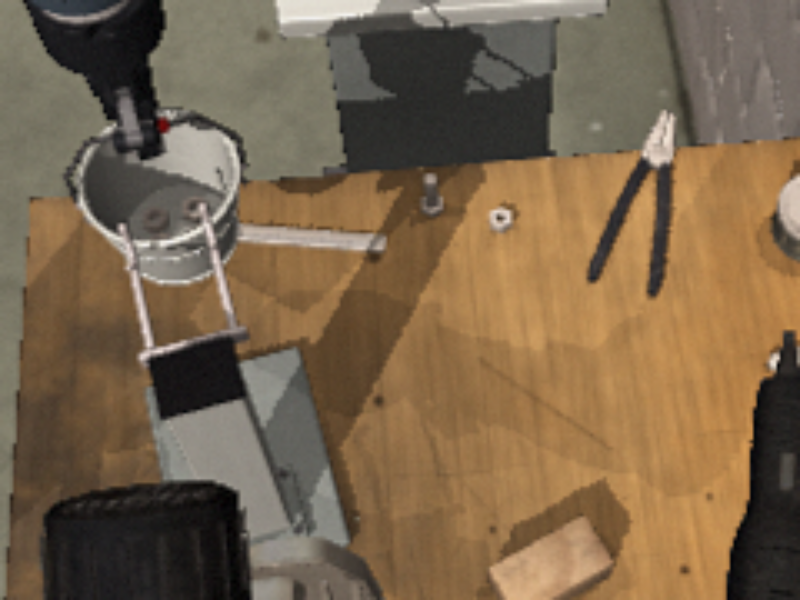

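The pail hangs in front of the hook; the prong tips at (123,228) and (203,208) point at it and straddle the gripper. Advancing.

>>> {"fn": "carry_out", "kwargs": {
  "deltas": [
    {"fingers":0,"linear":[0,3,0],"twist":[0,0,0]},
    {"fingers":0,"linear":[0,7,0],"twist":[0,0,0]},
    {"fingers":0,"linear":[0,9,0],"twist":[0,0,0]},
    {"fingers":0,"linear":[0,9,0],"twist":[0,0,0]},
    {"fingers":0,"linear":[0,9,0],"twist":[0,0,0]},
    {"fingers":0,"linear":[0,9,0],"twist":[0,0,0]},
    {"fingers":0,"linear":[0,9,0],"twist":[0,0,0]},
    {"fingers":0,"linear":[0,9,0],"twist":[0,0,0]},
    {"fingers":0,"linear":[0,8,0],"twist":[0,0,0]},
    {"fingers":0,"linear":[0,5,0],"twist":[0,0,0]},
    {"fingers":0,"linear":[0,2,0],"twist":[0,0,0]},
    {"fingers":0,"linear":[0,0,0],"twist":[0,0,0]}
  ]
}}

```text
clock: 18.75
tool_pos: [0.5318, -0.2067, 0.2582]
tcp_rot: [-1.992, -2.426, -0.001]
contact_force: [0.3, -0.2, -6.6]
opening: 0.0093
gripper_force: 48.7
```

```bash
python3 - <<'E'
from h import *
st()
im,d=capture('scene');P=cloud('scene',d)
cv2.imwrite('pics/i.png',cv2.resize(im[130:270,110:290],(770,600))[:,:,::-1])
print((sp(0,0,32)-cur()[0]).round(4),spotter.pinpoint('scene','hook_seat'),spotter.pinpoint('scene','bail_grip'))
for m in spotter.silhouettes('scene','pail')[:1]:
    Q=P[m['mask']];Q=(Q-SEAT)@R.from_euler('z',SY).as_matrix();z=Q[:,2]; print('z pct',np.percentile(z,[1,50,99]).round(3)); k=Q[(z<-.045)&(z>-.035-.04)]; print(np.percentile(k,[1,99],axis=0).round(4).tolist())
E
```

```text
t 18.75 tcp [ 0.5318 -0.2067  0.2582] rot [[-0.194, 0.981, -0.001], [0.981, 0.194, 0.002], [0.003, -0.001, -1.0]] F [ 0.3  -0.16 -6.56] M [ 0.03 -0.01 -0.02] op 0.0093 q [-5.190e-01  2.900e-01  1.330e-01  1.417e+00  1.000e-03  8.570e-01]
[ 0.0005 -0.0008  0.0009] [{'at': [0.5315, -0.2083, 0.2469], 'conf': 0.73}, {'at': [0.5238, -0.1915, 0.1468], 'conf': 0.27}] [{'at': [0.5271, -0.201, 0.2746], 'conf': 0.7}]
z pct [-0.247 -0.055  0.036]
[[-0.0435, -0.0479, -0.0746], [0.0436, 0.0483, -0.0454]]
```

View pics/i.png

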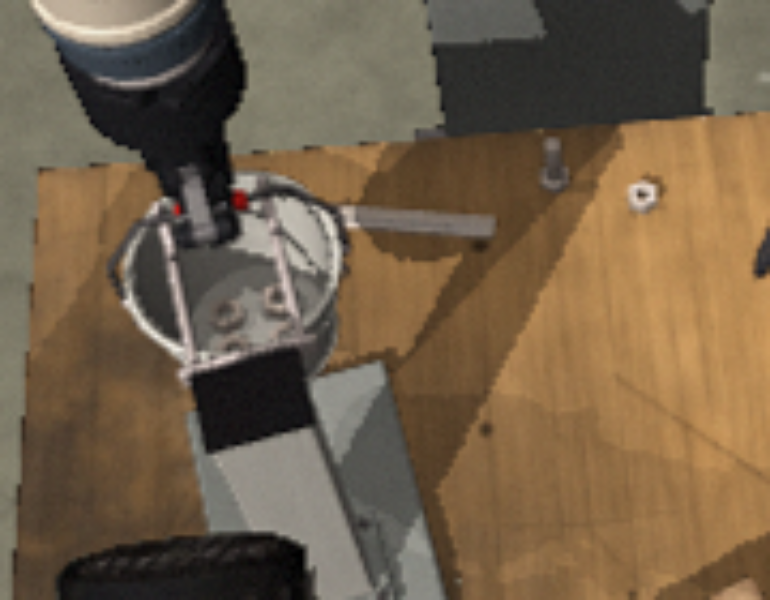

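Red shows on both sides of the fingers at (180,208) and (240,200), and the prongs pass under the bail wire symmetrically. Lowering.

>>> {"fn": "carry_out", "kwargs": {
  "deltas": [
    {"fingers":0,"linear":[0,0,3],"twist":[0,0,0]},
    {"fingers":0,"linear":[0,0,5],"twist":[0,0,0]},
    {"fingers":0,"linear":[0,0,5],"twist":[0,0,0]},
    {"fingers":0,"linear":[0,0,5],"twist":[0,0,0]},
    {"fingers":0,"linear":[0,0,4],"twist":[0,0,0]},
    {"fingers":0,"linear":[0,0,3],"twist":[0,0,0]},
    {"fingers":0,"linear":[0,0,2],"twist":[0,0,0]},
    {"fingers":0,"linear":[0,0,2],"twist":[0,0,0]},
    {"fingers":0,"linear":[0,0,2],"twist":[0,0,0]},
    {"fingers":0,"linear":[0,0,2],"twist":[0,0,0]},
    {"fingers":0,"linear":[0,0,2],"twist":[0,0,0]},
    {"fingers":0,"linear":[0,0,2],"twist":[0,0,0]}
  ]
}}

```text
clock: 20.15
tool_pos: [0.5316, -0.2067, 0.2212]
tcp_rot: [-1.993, -2.426, -0.002]
contact_force: [-0.7, 0.4, -6.1]
opening: 0.0091
gripper_force: 48.7
```

>>> {"fn": "carry_out", "kwargs": {
  "deltas": [
    {"fingers":0,"linear":[0,0,2],"twist":[0,0,0]},
    {"fingers":0,"linear":[0,0,2],"twist":[0,0,0]},
    {"fingers":0,"linear":[0,0,2],"twist":[0,0,0]},
    {"fingers":0,"linear":[0,0,2],"twist":[0,0,0]},
    {"fingers":0,"linear":[0,0,2],"twist":[0,0,0]},
    {"fingers":0,"linear":[0,0,0],"twist":[0,0,0]}
  ]
}}

```text
clock: 20.75
tool_pos: [0.5316, -0.2067, 0.211]
tcp_rot: [-1.993, -2.426, -0.002]
contact_force: [0.8, 0.0, -5.0]
opening: 0.0094
gripper_force: 48.8
```

```bash
python3 - <<'E'
from h import *
st()
capture('scene');print(spotter.pinpoint('scene','hook_seat'),spotter.pinpoint('scene','bail_grip'))
E
```

```text
t 20.75 tcp [ 0.5316 -0.2067  0.211 ] rot [[-0.194, 0.981, -0.001], [0.981, 0.194, 0.002], [0.003, -0.001, -1.0]] F [ 0.81  0.05 -5.  ] M [-0.04 -0.05 -0.01] op 0.0094 q [-5.190e-01  3.010e-01  3.000e-02  1.302e+00  1.000e-03  8.570e-01]
[{'at': [0.5306, -0.2088, 0.2299], 'conf': 0.77}] [{'at': [0.5311, -0.2008, 0.2293], 'conf': 0.56}]
```

>>> {"fn": "carry_out", "kwargs": {
  "deltas": [
    {"fingers":0,"linear":[0,0,2],"twist":[0,0,0]},
    {"fingers":0,"linear":[0,0,3],"twist":[0,0,0]},
    {"fingers":0,"linear":[0,0,3],"twist":[0,0,0]},
    {"fingers":0,"linear":[0,0,3],"twist":[0,0,0]},
    {"fingers":0,"linear":[0,0,3],"twist":[0,0,0]},
    {"fingers":0,"linear":[0,0,3],"twist":[0,0,0]},
    {"fingers":0,"linear":[0,0,3],"twist":[0,0,0]},
    {"fingers":0,"linear":[0,0,3],"twist":[0,0,0]},
    {"fingers":0,"linear":[0,0,3],"twist":[0,0,0]},
    {"fingers":0,"linear":[0,0,3],"twist":[0,0,0]},
    {"fingers":0,"linear":[0,0,2],"twist":[0,0,0]},
    {"fingers":0,"linear":[0,0,0],"twist":[0,0,0]}
  ]
}}

```text
clock: 22.1
tool_pos: [0.5316, -0.2066, 0.1801]
tcp_rot: [-1.993, -2.426, -0.002]
contact_force: [0.5, -0.9, -1.8]
opening: 0.0091
gripper_force: 49.1
```

>>> {"fn": "carry_out", "kwargs": {
  "deltas": [
    {"fingers":0,"linear":[0,0,2],"twist":[0,0,0]},
    {"fingers":0,"linear":[0,0,2],"twist":[0,0,0]},
    {"fingers":0,"linear":[0,0,2],"twist":[0,0,0]},
    {"fingers":0,"linear":[0,0,2],"twist":[0,0,0]},
    {"fingers":0,"linear":[0,0,0],"twist":[0,0,0]},
    {"fingers":0,"linear":[0,0,0],"twist":[0,0,0]}
  ]
}}

```text
clock: 22.7
tool_pos: [0.5316, -0.2066, 0.1723]
tcp_rot: [-1.993, -2.426, -0.002]
contact_force: [0.7, -1.6, -2.0]
opening: 0.0091
gripper_force: 49.2
```

```bash
python3 - <<'E'
from h import *
st()
for i in range(6):
    capture('scene');s=monitor.sense();print(np.round(s['contact_force'],2),np.round(s['tool_pos'],4))
print(spotter.pinpoint('scene','hook_seat'),spotter.pinpoint('scene','bail_grip'))
E
```

```text
t 22.7 tcp [ 0.5316 -0.2066  0.1723] rot [[-0.194, 0.981, -0.001], [0.981, 0.194, 0.002], [0.002, -0.001, -1.0]] F [ 0.74 -1.64 -1.95] M [-0.26 -0.2  -0.04] op 0.0091 q [-5.190e-01  3.170e-01 -4.700e-02  1.209e+00  1.000e-03  8.570e-01]
[ 0.53 -0.51 -1.44] [ 0.5316 -0.2066  0.1723]
[ 0.53 -0.27 -1.87] [ 0.5316 -0.2066  0.1724]
[ 1.08 -2.25 -1.41] [ 0.5316 -0.2066  0.1724]
[ 0.42 -1.38 -1.51] [ 0.5316 -0.2066  0.1724]
[ 1.04 -1.97 -0.67] [ 0.5316 -0.2066  0.1724]
[ 0.62 -1.48 -0.42] [ 0.5316 -0.2066  0.1723]
[{'at': [0.5335, -0.2105, 0.1922], 'conf': 0.46}] [{'at': [0.5313, -0.1994, 0.1862], 'conf': 0.7}]
```

```bash
python3 - <<'E'
from h import *
im,d=capture('scene');P=cloud('scene',d)
cv2.imwrite('pics/j.png',cv2.resize(im[165:255,120:240],(800,600),interpolation=cv2.INTER_CUBIC)[:,:,::-1])
i=im.astype(int);Q=(P-SEAT)@R.from_euler('z',SY).as_matrix()
m=(i[...,0]>i[...,1]+50)&(i[...,0]>i[...,2]+50)&(np.abs(Q[...,0])<.04)&(np.abs(Q[...,1])<.04)&(Q[...,2]<0)&(Q[...,2]>-.09)
k=Q[m];print(len(k),(k.min(0)*1000).round(1),(k.max(0)*1000).round(1),(k[np.argsort(k[:,1])]*1000).round(0).tolist())
E
```

```text
15 [ -1.9 -18.5 -55. ] [ 18.4  17.6 -25. ] [[-2.0, -18.0, -55.0], [3.0, -16.0, -51.0], [0.0, -16.0, -52.0], [-1.0, -15.0, -50.0], [3.0, -14.0, -52.0], [15.0, -12.0, -28.0], [18.0, 13.0, -25.0], [6.0, 14.0, -52.0], [3.0, 14.0, -54.0], [2.0, 15.0, -52.0], [1.0, 15.0, -48.0], [5.0, 16.0, -55.0], [5.0, 16.0, -51.0], [3.0, 17.0, -50.0], [1.0, 18.0, -49.0]]
```

View pics/j.png

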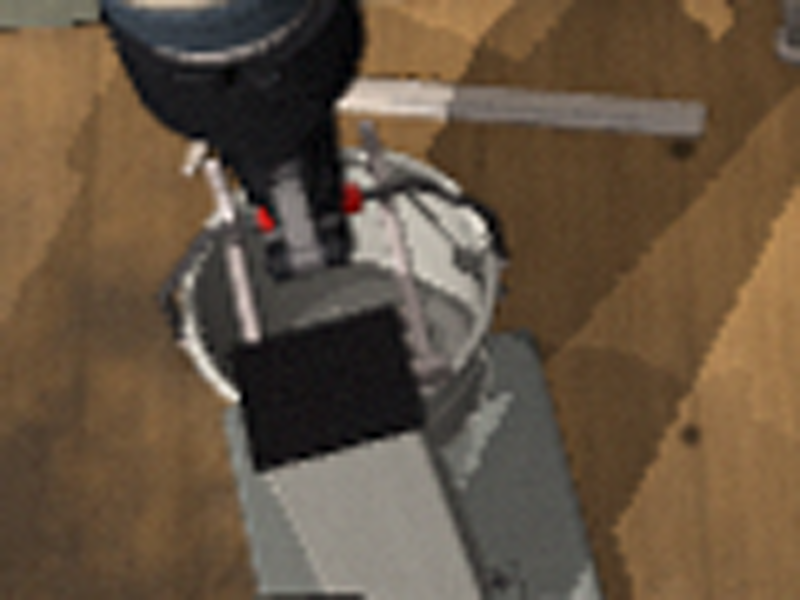

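Red ends lie at ±18 mm between the prongs (265,218)/(352,198): centred, wire over both seats at (230,215) and (385,190). Lowering the rest.

>>> {"fn": "carry_out", "kwargs": {
  "deltas": [
    {"fingers":0,"linear":[0,0,2],"twist":[0,0,0]},
    {"fingers":0,"linear":[0,0,2],"twist":[0,0,0]},
    {"fingers":0,"linear":[0,0,2],"twist":[0,0,0]},
    {"fingers":0,"linear":[0,0,1],"twist":[0,0,0]},
    {"fingers":0,"linear":[0,0,1],"twist":[0,0,0]},
    {"fingers":0,"linear":[0,0,0],"twist":[0,0,0]},
    {"fingers":0,"linear":[0,0,0],"twist":[0,0,0]}
  ]
}}

```text
clock: 23.85
tool_pos: [0.5316, -0.2065, 0.1643]
tcp_rot: [-1.993, -2.426, -0.002]
contact_force: [1.4, -2.3, -0.6]
opening: 0.0091
gripper_force: 49.3
```

```bash
python3 - <<'E'
from h import *
F=[]
for i in range(24):
    capture('scene');F.append(monitor.sense()['contact_force'])
F=np.array(F);print(F.mean(0),F.std(0));st()
E
```

```text
[ 1.61755928 -1.70352451 -0.37883155] [0.47700942 0.47429606 0.52077932]
t 25.05 tcp [ 0.5315 -0.2065  0.1643] rot [[-0.194, 0.981, -0.001], [0.981, 0.194, 0.002], [0.003, -0.001, -1.0]] F [ 1.31 -2.13  0.05] M [-0.31 -0.32 -0.03] op 0.0089 q [-5.18e-01  3.21e-01 -6.20e-02  1.19e+00  1.00e-03  8.57e-01]
```

>>> {"fn": "carry_out", "kwargs": {
  "deltas": [
    {"fingers":0,"linear":[-0.5,0.5,1],"twist":[0,0,0]},
    {"fingers":0,"linear":[-0.5,0.5,1],"twist":[0,0,0]},
    {"fingers":0,"linear":[0,0,1],"twist":[0,0,0]},
    {"fingers":0,"linear":[0,0,0.5],"twist":[0,0,0]},
    {"fingers":0,"linear":[0,0,0],"twist":[0,0,0]},
    {"fingers":0,"linear":[0,0,0],"twist":[0,0,0]}
  ]
}}

```text
clock: 25.65
tool_pos: [0.5321, -0.2069, 0.1605]
tcp_rot: [-1.992, -2.425, -0.001]
contact_force: [-5.6, 0.8, 0.4]
opening: 0.0088
gripper_force: 49.4
```

```bash
python3 - <<'E'
from h import *
F=[]
for i in range(24):
    capture('scene');F.append(monitor.sense()['contact_force'])
F=np.array(F);print(F.mean(0),F.std(0));st()
print(spotter.pinpoint('scene','hook_seat'),spotter.pinpoint('scene','bail_grip'))
E
```

```text
[-4.95651857  2.06413602 -0.20626698] [0.45371432 0.44833451 0.56221909]
t 26.85 tcp [ 0.5321 -0.207   0.1605] rot [[-0.194, 0.981, -0.002], [0.981, 0.194, 0.003], [0.003, -0.002, -1.0]] F [-4.52  1.86  0.52] M [0.32 1.   0.05] op 0.0094 q [-5.190e-01  3.250e-01 -6.600e-02  1.184e+00  1.000e-03  8.570e-01]
[{'at': [0.533, -0.2059, 0.1807], 'conf': 0.44}] [{'at': [0.5322, -0.2006, 0.1763], 'conf': 0.65}]
```

>>> {"fn": "carry_out", "kwargs": {
  "deltas": [
    {"fingers":0,"linear":[0.3,-0.4,0.5],"twist":[0,0,0]},
    {"fingers":0,"linear":[0.2,-0.4,0.5],"twist":[0,0,0]},
    {"fingers":0,"linear":[0,0,0],"twist":[0,0,0]},
    {"fingers":0,"linear":[0,0,0],"twist":[0,0,0]}
  ]
}}

```text
clock: 27.35
tool_pos: [0.532, -0.2069, 0.1598]
tcp_rot: [-1.993, -2.426, -0.002]
contact_force: [-1.3, 2.1, 0.7]
opening: 0.0091
gripper_force: 49.3
```

```bash
python3 - <<'E'
from h import *
F=[]
for i in range(24):
    capture('scene');F.append(monitor.sense()['contact_force'])
F=np.array(F);print(F.mean(0),F.std(0));st()
E
```

```text
[-0.27459446  1.76671528  0.00541926] [0.81759705 0.43254924 0.54168274]
t 28.55 tcp [ 0.5319 -0.207   0.1598] rot [[-0.194, 0.981, -0.001], [0.981, 0.194, 0.002], [0.002, -0.001, -1.0]] F [0.74 1.52 0.63] M [ 0.34 -0.09  0.02] op 0.0091 q [-5.19e-01  3.24e-01 -6.90e-02  1.18e+00  1.00e-03  8.56e-01]
```

>>> {"fn": "carry_out", "kwargs": {
  "deltas": [
    {"fingers":0,"linear":[0.2,0,0],"twist":[0,0,0]},
    {"fingers":0,"linear":[0,0,0],"twist":[0,0,0]},
    {"fingers":0.1,"linear":[0,0,0],"twist":[0,0,0]},
    {"fingers":0.12,"linear":[0,0,0],"twist":[0,0,0]},
    {"fingers":0.14,"linear":[0,0,0],"twist":[0,0,0]},
    {"fingers":0.17,"linear":[0,0,0],"twist":[0,0,0]},
    {"fingers":0.21,"linear":[0,0,0],"twist":[0,0,0]},
    {"fingers":0.26,"linear":[0,0,0],"twist":[0,0,0]},
    {"fingers":0.32,"linear":[0,0,0],"twist":[0,0,0]},
    {"fingers":0.38,"linear":[0,0,0],"twist":[0,0,0]},
    {"fingers":0.38,"linear":[0,0,0],"twist":[0,0,0]}
  ],
  "grip_force": 20
}}

```text
clock: 29.65
tool_pos: [0.5318, -0.2068, 0.1598]
tcp_rot: [-1.993, -2.426, -0.002]
contact_force: [-0.4, 0.2, -0.1]
opening: 0.0329
gripper_force: 0.0
```

```bash
python3 - <<'E'
from h import *
st();capture('scene')
print(spotter.pinpoint('scene','hook_seat'),spotter.pinpoint('scene','bail_grip'),spotter.pinpoint('scene','pail'))
E
```

```text
t 29.65 tcp [ 0.5318 -0.2068  0.1598] rot [[-0.194, 0.981, -0.001], [0.981, 0.194, 0.002], [0.003, -0.001, -1.0]] F [-0.35  0.23 -0.12] M [-0.02 -0.02  0.01] op 0.0329 q [-5.19e-01  3.24e-01 -7.00e-02  1.18e+00  1.00e-03  8.57e-01]
[{'at': [0.5294, -0.209, 0.1812], 'conf': 0.7}] [{'at': [0.5335, -0.2038, 0.1766], 'conf': 0.53}] [{'at': [0.5347, -0.204, 0.0397], 'conf': 0.82}, {'at': [0.428, 0.301, 0.0004], 'conf': 0.73}, {'at': [0.5334, -0.203, 0.1758], 'conf': 0.28}]
```

Released cleanly with no force. Withdrawing straight up.

>>> {"fn": "carry_out", "kwargs": {
  "deltas": [
    {"fingers":0.38,"linear":[0,0,-5],"twist":[0,0,0]},
    {"fingers":0.38,"linear":[0,0,-10],"twist":[0,0,0]},
    {"fingers":0.38,"linear":[0,0,-12],"twist":[0,0,0]},
    {"fingers":0.38,"linear":[0,0,-15],"twist":[0,0,0]},
    {"fingers":0.38,"linear":[0,0,-20],"twist":[0,0,0]},
    {"fingers":0.38,"linear":[0,0,-20],"twist":[0,0,0]},
    {"fingers":0.38,"linear":[0,0,-20],"twist":[0,0,0]},
    {"fingers":0.38,"linear":[0,0,-20],"twist":[0,0,0]},
    {"fingers":0.38,"linear":[0,-20,-10],"twist":[0,0,0]},
    {"fingers":0.38,"linear":[0,-30,0],"twist":[0,0,0]},
    {"fingers":0.38,"linear":[0,-30,0],"twist":[0,0,0]},
    {"fingers":0.38,"linear":[0,-20,0],"twist":[0,0,0]}
  ]
}}

```text
clock: 31.05
tool_pos: [0.4324, -0.2265, 0.2933]
tcp_rot: [-1.994, -2.427, -0.001]
contact_force: [0.9, -0.0, 0.2]
opening: 0.0322
gripper_force: 0.0
```

>>> {"fn": "carry_out", "kwargs": {
  "deltas": [
    {"fingers":0.38,"linear":[0,0,0],"twist":[0,0,0]},
    {"fingers":0.38,"linear":[0,0,0],"twist":[0,0,0]},
    {"fingers":0.38,"linear":[0,0,0],"twist":[0,0,0]},
    {"fingers":0.38,"linear":[0,0,0],"twist":[0,0,0]},
    {"fingers":0.38,"linear":[0,0,0],"twist":[0,0,0]},
    {"fingers":0.38,"linear":[0,0,0],"twist":[0,0,0]},
    {"fingers":0.38,"linear":[0,0,0],"twist":[0,0,0]},
    {"fingers":0.38,"linear":[0,0,0],"twist":[0,0,0]},
    {"fingers":0.38,"linear":[0,0,0],"twist":[0,0,0]},
    {"fingers":0.38,"linear":[0,0,0],"twist":[0,0,0]},
    {"fingers":0.38,"linear":[0,0,0],"twist":[0,0,0]},
    {"fingers":0.38,"linear":[0,0,0],"twist":[0,0,0]}
  ]
}}

```text
clock: 32.25
tool_pos: [0.4338, -0.2265, 0.2919]
tcp_rot: [-1.993, -2.426, -0.002]
contact_force: [0.1, -0.9, 0.3]
opening: 0.0326
gripper_force: 0.0
```

```bash
python3 - <<'E'
from h import *
st()
for k in range(3):
    im,d=capture('scene')
    print([np.round(x['at'],4).tolist() for n in('hook_seat','bail_grip','pail') for x in spotter.pinpoint('scene',n)[:1]])
cv2.imwrite('pics/k.png',cv2.resize(im[150:260,115:265],(800,587),interpolation=cv2.INTER_CUBIC)[:,:,::-1])
E
```

```text
t 32.25 tcp [ 0.4338 -0.2265  0.2919] rot [[-0.194, 0.981, -0.001], [0.981, 0.194, 0.002], [0.003, -0.001, -1.0]] F [ 0.1  -0.92  0.3 ] M [-0.06 -0.01 -0.02] op 0.0326 q [-6.540e-01  1.440e-01  2.600e-02  1.455e+00  1.000e-03  7.220e-01]
[[0.5336, -0.2101, 0.1797], [0.533, -0.2055, 0.1744], [0.5321, -0.2078, 0.0399]]
[[0.5277, -0.2073, 0.1787], [0.5355, -0.205, 0.1781], [0.5299, -0.2078, 0.039]]
[[0.5331, -0.2096, 0.1792], [0.5307, -0.207, 0.0412]]
```

View pics/k.png

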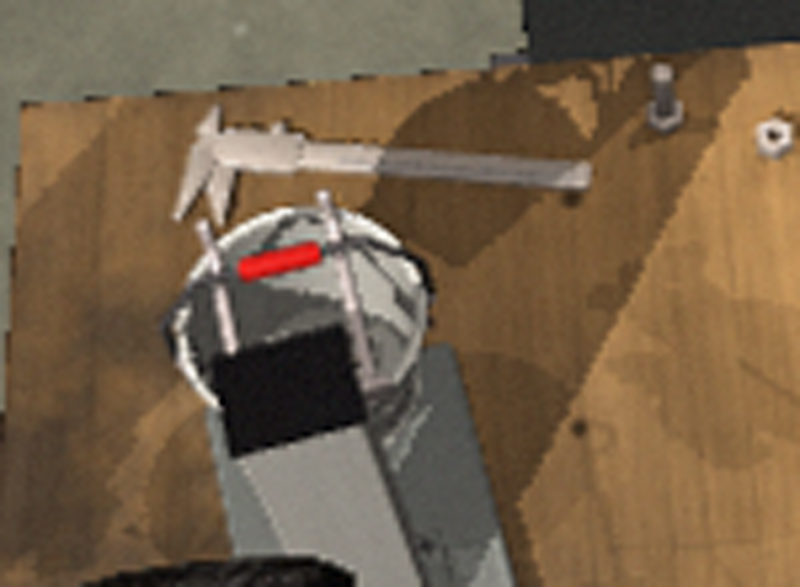

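The pail hangs steady, red grip (280,262) centred between the prongs with its wire in both seats; caliper and bolt are in place. Handing in.

```bash
python3 -c "
from station import r
print(r.job_done())"
```

```text
the job is handed in; nothing more can be done
None
```

The pail is hanging still by its bail in both hook seats, about 66 mm down (roughly 0.67 kg), and I handed the job in at about 32 s. In the last view the caliper and bolt had not moved. The nuts were out of sight then; they were all in the pail when I lifted it, and it never tipped. No verdict was returned.

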